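# Clamp the tensile bar in its marking jig

### The job

One of the two black marking jigs has a yellow dog-bone test bar lying in it. Push that jig's red toggle clamp handle all the way down, until it locks over centre and its rubber pad holds the bar in its place. Leave the empty jig's clamp handle up.

Things in the scene. Friction and masses are not known exactly. Their poses are not given: they have to be found in the camera images.
- jig: Loaded jig: fixed black plate 120 x 170 x 12 mm (x, y, z), origin at the centre of its underside. A steel toggle clamp stands in the plane y = -55 mm, 54 mm high at its foot: handle hinge (axis along y) at (-38, -55, 44) mm, handle to -x. The clamp's raised arm with its pad (110 mm high) leans to +x from x = -12 mm and swings onto the bar as the handle goes down.
- clamp_handle (a joint): Handle angle of the loaded jig, rad. Straight handle, 140 mm from hinge to tip; outer 92 mm a red grip 22 mm wide, 18 thick. Starts at 0: handle rises 0.95 rad (54 degrees) above level; grows as it is pushed down about the hinge. The pad meets the bar near 0.5. Centre at 0.77, beyond which it snaps to its stop at 0.95 (level) and stays. It takes up to 0.7 N m: 7 N 100 mm out.
- specimen: Yellow plastic dog-bone test bar, 150 x 20 x 6 mm, 12 mm wide in the middle, long axis along its y. Origin: centre of its underside. Lies flat between low steel pins on the loaded jig's plate, centred near (40, 0, 12) mm in the jig's frame, its -y end under the clamp's pad.
- spare_handle (a joint): Handle angle of the empty jig's clamp, rad, measured likewise (identical red-handled jig with no bar in it, on the other side of the robot's midline, its centre at least 360 mm from the loaded one's). Starts open at 0 and must stay up.
Things that resemble listed ones, but are neither listed nor needed, are in the scene too. Several things have the shape of the specimen; the one meant has the colours described above.

How it is judged (in metres and radians):
At the end, for the whole second after the job is handed in: The loaded jig's handle is down past centre (above 0.85) and at rest, the bar is held with over 10 N and lies flat (within 7 degrees) in its place (within 10 mm across, 12 mm along), and the empty jig's handle is still up (below 0.3) (value of joint clamp_handle above 0.85 rad and velocity of joint clamp_handle below 0.1 rad/s and contact force between jig and specimen above 10 N and x of specimen in the frame of jig between 0.03 and 0.05 m and y of specimen in the frame of jig between -0.012 and 0.012 m and angle between specimen's own z axis and vertical below 0.12 rad and value of joint spare_handle below 0.3 rad); the robot touches nothing.
It fails at once if the empty jig's clamp is pushed down (value of joint spare_handle above 0.3 rad).
It also fails if it takes over 32 s, if anything falls off the work surface, if the arm or the gripper's body presses on something with over 40 N, if the wrist force passes 120 N, or if a joint passes its speed limit or range.

### The arm

A 7-joint arm with a two-finger parallel gripper is mounted at the origin on the work surface. World frame = base frame: x ahead of the robot, y to its left, z up, the work surface at z = 0. Lengths are in m, angles in degrees, forces in N, time in s.
With the tool pointing down it reaches from about 0.4 to 0.85 m from the base axis. Payload 4.5 kg.
Tool frame: the origin (TCP) lies on the mounting face of the last link; the fingertips stand 166 mm ahead of it and the grasp point (between the pads) lies 147 mm ahead of it (tip_extent is the distance from the TCP to the fingertips, in m); x points along the fingers, y is the direction in which the jaws open and shut, and the axes are right-handed (so a half turn about x gives the same grasp; the last joint's range is limited). The gripper opens to 88 mm and grips with 3 to 60 N. Pads are 18 mm wide; open, the fingers measure 123 mm over their backs; the gripper's body (75 mm by 187 mm) begins 45 mm behind the grasp point.
Start: joints at [-74.954, 39.483, -11.15, 89.685, 9.013, 51.709, -12.324], TCP at [0.142, 0.609, 0.405] pointing down, gripper open.
Joint ranges: [-172.22, 172.22], [-26.19, 119.32], [-84.43, 86.54], [7.71, 146.69], [-57.33, 237.33], [2.42, 119.75], [-152.13, 152.13]. Speed limits (degrees/s): [147.25, 147.25, 180, 180, 180, 180, 180].

### API

Orientations are given as a 3x3 rotation matrix whose columns are the frame's x, y, z axes.
In Python, from bench import * gives the robot as it stands.
- The arm moves only by the shell command python3 -m creep 'ROWS' [FORCE]. ROWS is JSON, a list of rows, each a list of 7 numbers: the shift along the world's x, y, z in m, then the turn, a rotation vector about the world's x, y, z in rad, then the opening, from 0 (shut) to 1 (fully open). A call has 1 to 20 rows; each row is the pose to reach, as a shift and turn from the pose commanded when the call began; what a row does not reach only later rows make up. A row lasts 1/8 s, in which the tool goes at most 62.5 mm and 10.7 degrees, less where a joint would pass 70% of its speed; a pose out of reach is approached as far as the arm can. A call with a gripper value outside its range is refused whole. The fingers move at their own pace and stop on an object; FORCE is the grip in N (left out, the last holds). Time passes only in rows, so rows that repeat a pose let the fingers close. It gives the time, the measured TCP pose, the force and the opening at its end, in the units of the state.
- read_state(): the state, without advancing time (a new reading comes with each control period).
- get_image(name): name is "scene" or "top" or "wrist"; returns a dict with "color" (384x512x3 uint8, blue, green, red), "fx", "fy", "cx", "cy" (pixels), "world_from_camera" (4x4, takes a point from camera to world coordinates). Camera axes: x right, y down, z forward; pixel columns grow to the right and rows downward; lengths in m; the calibration is good to about 2 mm. A picture is of the moment at which its call begins. There is no depth.
- hand_in(): hands the job in, once; it reports no verdict.
The state is a dict: "time_s": time; "q": joint angles; "qvel": joint speeds; "effort": joint torques, N m; "eef_pos": TCP position; "ee_rot": TCP orientation; "force": force on the tool from outside, world axes, zero at the start; "torque": the same for the moment, N m; "width": finger opening in m.
Only numpy, scipy, OpenCV 4.12 (cv2) and the standard library are available. Lean on these libraries where they do the work, as an engineer would, in place of code of your own. Each camera call takes 0.05 s, during which the arm holds its last target. There are 200 camera calls.

## Working session

There is one attempt and no reset: what is moved stays moved. The work goes in short steps, Python scripts to look and compute and a shell command to move; the robot and the scene stay as the last step left them, time stands still between calls to the robot, and variables do not carry over. Pictures are saved under pics/ and viewed, about 8 in all and at most 12, crops included, and the job is handed in when it is done.

```bash
mkdir -p pics
python3 - <<'E'
from bench import *
import cv2
s=read_state();print(s)
for n in("top","scene"):
    d=get_image(n);cv2.imwrite(f"pics/{n}1.png",cv2.resize(d["color"],(800,600),interpolation=cv2.INTER_CUBIC));print(n,d["fx"],d["cx"],d["cy"],d["world_from_camera"])
E
```

```text
{'time_s': 0.0, 'q': array([-74.9523623 ,  39.53275611, -11.14502459,  89.74501511,
         9.0134799 ,  51.70773545, -12.32699079]), 'qvel': array([ 0.00618484, -0.01518599, -0.05063467,  0.07703529, -0.00770257,
       -0.02608489, -0.08390936]), 'effort': array([ 1.93484993e-04, -5.27574062e+01, -1.26706034e+00, -1.53422356e+01,
       -5.27453574e-02,  6.59755271e-03,  1.71275692e-04]), 'eef_pos': array([0.14172682, 0.60838402, 0.40391382]), 'ee_rot': array([[-2.74606581e-04,  2.26790105e-01,  9.73943619e-01],
       [-1.78602448e-03,  9.73941991e-01, -2.26790229e-01],
       [-9.99998367e-01, -1.80176523e-03,  1.37601798e-04]]), 'force': array([-0.12127365,  0.39908559, -1.13065247]), 'torque': array([ 0.0548588 , -0.002701  , -0.03518696]), 'width': 0.08817747418417235}
top 480.2293739630233 261.25801989537035 194.3581063035388 [[-0.01385873 -0.99352416  0.11277265  0.38638972]
 [-0.99987143  0.01286003 -0.00957851  0.01139125]
 [ 0.00806622 -0.11289089 -0.99357465  1.13156537]
 [ 0.          0.          0.          1.        ]]
scene 352.80798328598377 249.06556981554385 188.64245925961364 [[-0.61752667  0.47484842 -0.6270405   1.07618403]
 [ 0.78653771  0.3772476  -0.48891991  0.40466198]
 [ 0.00438668 -0.79511208 -0.60644665  0.57170812]
 [ 0.          0.          0.          1.        ]]
```

View pics/top1.png

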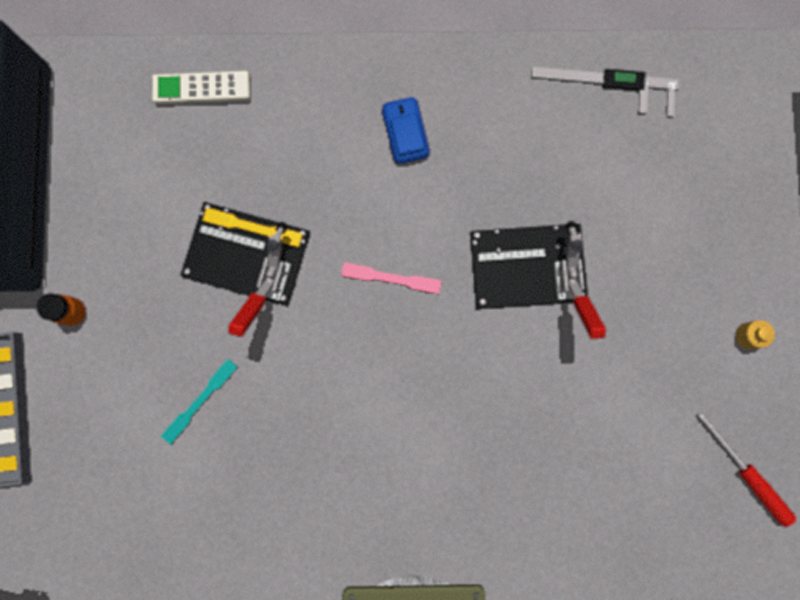

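View pics/scene1.png

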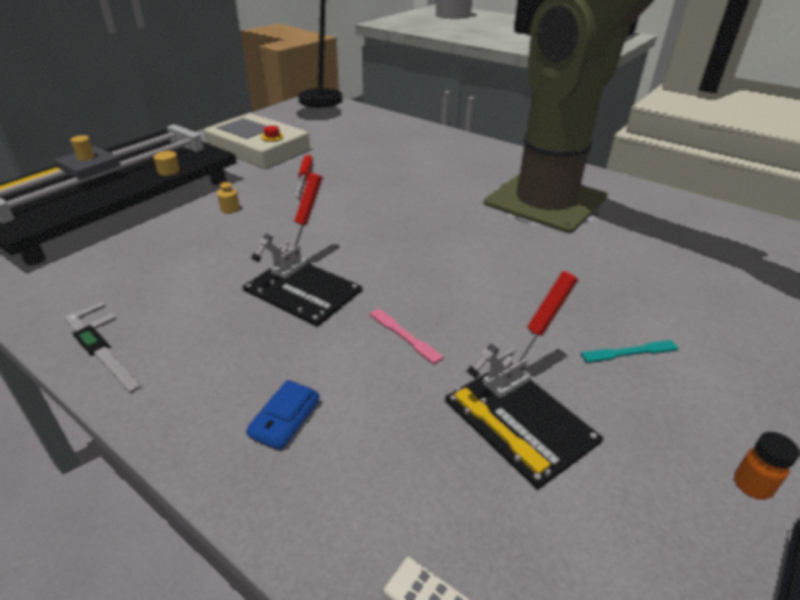

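The two jigs (top picture, 800x600 px) are the left one at (245,253), with a yellow bar in it, and the right one at (528,265), which is empty. The pink bar (390,278) and teal bar (200,400) are lying loose. So the left jig fits the description. I'll confirm it in a crop and measure.

```bash
cat > h.py <<'E'
from bench import *
import cv2, numpy as np
def ray(d,u,v,z):
    T=d["world_from_camera"];r=T[:3,:3]@[(u-d["cx"])/d["fx"],(v-d["cy"])/d["fy"],1];o=T[:3,3]
    return o+r*(z-o[2])/r[2]
def proj(d,p):
    T=np.linalg.inv(d["world_from_camera"]);c=T[:3,:3]@np.asarray(p)+T[:3,3]
    return d["fx"]*c[0]/c[2]+d["cx"],d["fy"]*c[1]/c[2]+d["cy"]
E
python3 - <<'E'
from h import *
d=get_image("top")
# shown 800x600 -> /1.5625
P=[ray(d,u/1.5625,v/1.5625,.012)for u,v in[(205,203),(310,230),(290,305),(182,275)]]
for p in P:print(p.round(4))
c=np.mean(P,0);print("c",c)
print([np.linalg.norm(P[i]-P[i-1]) for i in range(4)])
# jig x axis: from clamp/handle side to bar side (world +x-ish); y axis: P0 is +y end
x=(P[0]+P[1]-P[2]-P[3]);x/=np.linalg.norm(x);a=np.arctan2(x[1],x[0])
y=(P[0]+P[3]-P[1]-P[2]);print(np.degrees(a),np.degrees(np.arctan2(-y[0],y[1])))
R=np.array([[np.cos(a),-np.sin(a),0],[np.sin(a),np.cos(a),0],[0,0,1]])
o=np.r_[c[:2],0]
im=d["color"].copy();k=5;u0,v0=100,120
cr=cv2.resize(im[v0:v0+120,u0:u0+120],None,fx=k,fy=k,interpolation=cv2.INTER_CUBIC)
def dot(q,col):
    u,v=proj(d,o+R@np.array(q)/1000);cv2.circle(cr,(int((u+.5-u0)*k),int((v+.5-v0)*k)),4,col,1)
for s in(-60,60):
    for t in(-85,85):dot((s,t,12),(0,255,0))
dot((-38,-55,44),(255,0,255))
for L in(48,140):dot((-38-L*np.cos(.95),-55,44+L*np.sin(.95)),(255,255,0))
cv2.imwrite("pics/c1.png",cr)
for th in(0,.95):
  b=.95-th
  for L in(100,140):print(th,L,(o+R@np.array((-38-L*np.cos(b),-55,44+L*np.sin(b)))/1000).round(4))
E
```

```text
[0.6716 0.3076 0.012 ]
[0.6279 0.148  0.012 ]
[0.5138 0.1779 0.012 ]
[0.5613 0.3403 0.012 ]
c [0.59364516 0.24346983 0.012     ]
[np.float64(0.11507180551094887), np.float64(0.16550934966971562), np.float64(0.11794769918923477), np.float64(0.16926144390415185)]
-15.569528689688944 -15.823202993079915
0 100 [0.4862 0.2163 0.1253]
0 140 [0.4638 0.2225 0.1579]
0.95 100 [0.4459 0.2275 0.044 ]
0.95 140 [0.4074 0.2383 0.044 ]
```

View pics/c1.png

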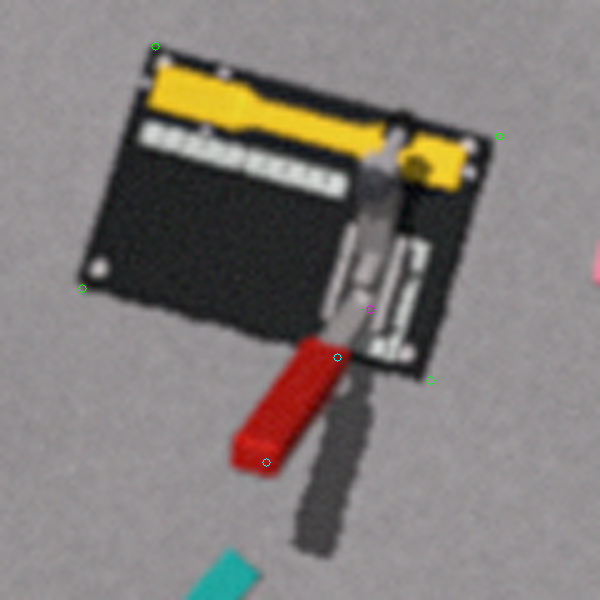

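The crop confirms it: the left jig holds the yellow bar, its handle is up, and the handle leans toward the robot. The predicted plate corners fit. The grip sits about 12 crop px (~5 mm) up and left of the model dots, so I'll shift the frame by about +3 to +4 mm. The tool's y axis is already within 3° of the jig's y axis, so no turn is needed.

Run:
```python
from h import *
s=read_state();p=s["eef_pos"];print(p)
a=np.radians(-15.6);R=np.array([[np.cos(a),-np.sin(a)],[np.sin(a),np.cos(a)]]);o=np.array([.5966,.2475])
tcp0=p
for th in(-.25,-.1,0,.1,.2,.3,.4,.5,.6,.7,.8,.9,.95,1.0):
    b=.95-th;L=115
    x=(-38-L*np.cos(b)+9*np.sin(b)+9)/1000;z=(44+L*np.sin(b)+9*np.cos(b))/1000
    w=np.r_[o+R@[x,-.055],z+.166]
    print(th,w.round(3),(w-p).round(3))
```

```text
[0.14170679 0.60848812 0.40411305]
-0.25 [0.522 0.211 0.32 ] [ 0.38  -0.397 -0.084]
-0.1 [0.506 0.216 0.314] [ 0.365 -0.393 -0.09 ]
0 [0.496 0.218 0.309] [ 0.355 -0.39  -0.095]
0.1 [0.487 0.221 0.302] [ 0.346 -0.388 -0.102]
0.2 [0.479 0.223 0.295] [ 0.337 -0.385 -0.109]
0.3 [0.471 0.225 0.287] [ 0.329 -0.383 -0.117]
0.4 [0.464 0.227 0.278] [ 0.322 -0.381 -0.126]
0.5 [0.458 0.229 0.268] [ 0.316 -0.379 -0.136]
0.6 [0.453 0.231 0.258] [ 0.311 -0.378 -0.146]
0.7 [0.449 0.232 0.247] [ 0.307 -0.377 -0.157]
0.8 [0.446 0.233 0.236] [ 0.304 -0.376 -0.168]
0.9 [0.444 0.233 0.225] [ 0.302 -0.375 -0.179]
0.95 [0.443 0.233 0.219] [ 0.301 -0.375 -0.185]
1.0 [0.443 0.233 0.213] [ 0.301 -0.375 -0.191]
```

```bash
python3 -m creep '[[0.03,-0.03,0,0,0,0,0],[0.06,-0.06,0,0,0,0,0],[0.09,-0.09,0,0,0,0,0],[0.12,-0.12,0,0,0,0,0],[0.15,-0.155,0,0,0,0,0],[0.18,-0.19,0,0,0,0,0],[0.21,-0.22,0,0,0,0,0],[0.24,-0.25,0,0,0,0,0],[0.27,-0.285,-0.005,0,0,0,0],[0.3,-0.315,-0.01,0,0,0,0],[0.33,-0.345,-0.015,0,0,0,0],[0.35,-0.37,-0.02,0,0,0,0],[0.365,-0.385,-0.02,0,0,0,0],[0.375,-0.395,-0.02,0,0,0,0],[0.375,-0.395,-0.02,0,0,0,0],[0.375,-0.395,-0.02,0,0,0,0]]' 20
python3 - <<'E'
from h import *
s=read_state();print(s["eef_pos"],s["ee_rot"].round(3),s["force"],s["time_s"])
for n in("scene","wrist"):
    d=get_image(n);im=d["color"]
    cv2.imwrite(f"pics/{n}2.png",cv2.resize(im[60:330,160:470] if n=="scene" else im,(775,675) if n=="scene" else (640,480),interpolation=cv2.INTER_CUBIC)[:600])
E
```

```text
time_s: 2.15
eef_pos: [0.516, 0.2147, 0.3848]
ee_rot: [[-0.001, 0.225, 0.974], [0.001, 0.974, -0.225], [-1.0, 0.001, -0.001]]
force: [0.6, 0.5, -0.4]
width: 0.0005
[0.51603091 0.21474436 0.38477446] [[-0.001  0.225  0.974]
 [ 0.001  0.974 -0.225]
 [-1.     0.001 -0.001]] [ 0.59644277  0.52235094 -0.44608688] 2.15
```

View pics/scene2.png

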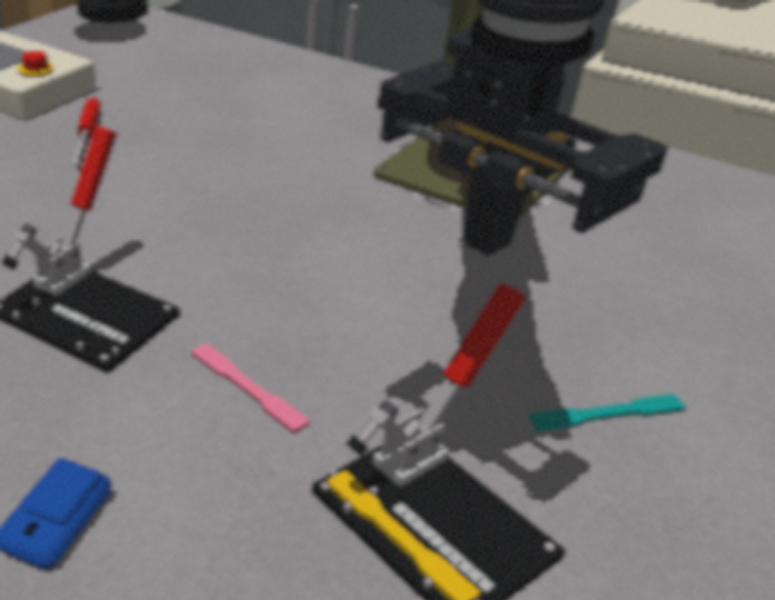

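View pics/wrist2.png

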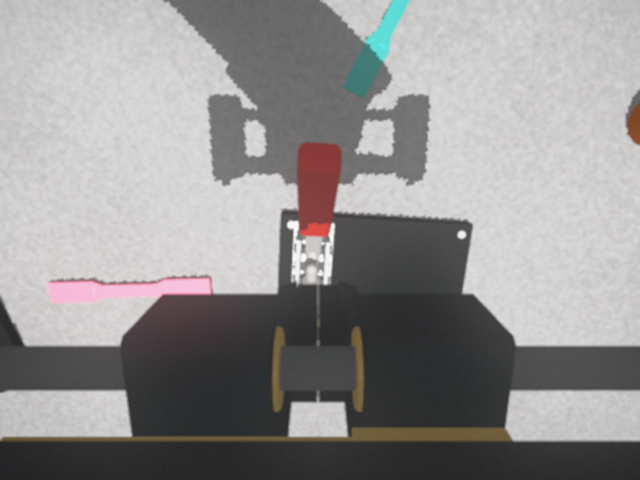

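The wrist view shows the grip centred at u≈318, in line with the finger seam, so lateral alignment is good. The scene view shows the tips above the handle and clear of it. Next I'll lower beside the grip and make first contact.

```bash
python3 -m creep '[[0.005,-0.002,-0.02,0,0,0,0],[0.005,-0.002,-0.04,0,0,0,0],[0.005,-0.002,-0.06,0,0,0,0],[0,0,-0.066,0,0,0,0],[-0.006,0.001,-0.068,0,0,0,0],[-0.011,0.002,-0.07,0,0,0,0],[-0.016,0.004,-0.073,0,0,0,0],[-0.021,0.005,-0.075,0,0,0,0],[-0.026,0.006,-0.079,0,0,0,0],[-0.03,0.007,-0.082,0,0,0,0],[-0.03,0.007,-0.082,0,0,0,0]]'
python3 - <<'E'
from h import *
s=read_state();print(s["eef_pos"],s["force"],s["time_s"])
im=get_image("scene")["color"];cv2.imwrite("pics/s3.png",cv2.resize(im[110:320,280:480],(600,630),interpolation=cv2.INTER_CUBIC)[:600])
E
```

```text
time_s: 3.62
eef_pos: [0.4863, 0.2208, 0.3024]
ee_rot: [[-0.001, 0.226, 0.974], [-0.0, 0.974, -0.226], [-1.0, -0.001, -0.001]]
force: [0.0, -0.3, 0.6]
width: 0.0004
[0.4862966  0.22082283 0.30243945] [ 0.0099221  -0.32463631  0.60322855] 3.625
```

View pics/s3.png

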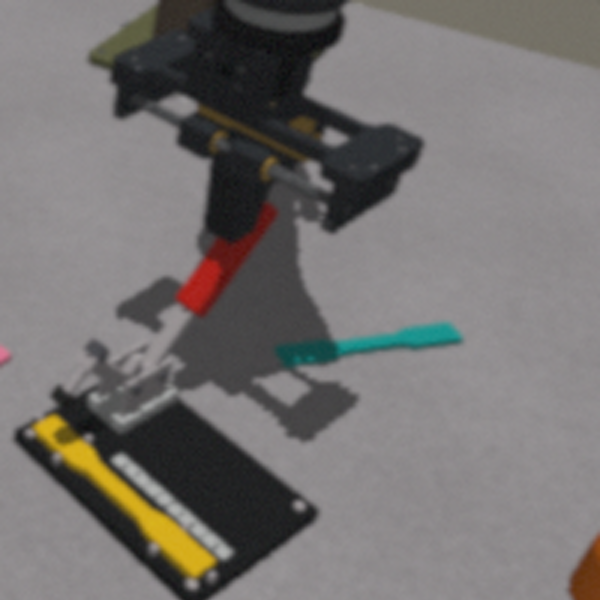

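The fingertips (235,235) sit centred on the upper grip and the arm has started to swing. I'll follow the arc down.

```bash
python3 -m creep '[[-0.004,0.001,-0.003,0,0,0,0],[-0.008,0.002,-0.007,0,0,0,0],[-0.012,0.003,-0.011,0,0,0,0],[-0.016,0.004,-0.015,0,0,0,0],[-0.02,0.005,-0.019,0,0,0,0],[-0.023,0.006,-0.024,0,0,0,0],[-0.026,0.007,-0.029,0,0,0,0],[-0.029,0.008,-0.034,0,0,0,0],[-0.032,0.009,-0.039,0,0,0,0],[-0.034,0.01,-0.044,0,0,0,0],[-0.036,0.011,-0.05,0,0,0,0],[-0.038,0.011,-0.055,0,0,0,0],[-0.04,0.012,-0.06,0,0,0,0],[-0.041,0.012,-0.066,0,0,0,0],[-0.042,0.012,-0.072,0,0,0,0],[-0.043,0.012,-0.077,0,0,0,0],[-0.043,0.012,-0.082,0,0,0,0],[-0.043,0.012,-0.082,0,0,0,0]]'
python3 - <<'E'
from h import *
s=read_state();print(s["eef_pos"],s["force"],s["time_s"])
im=get_image("scene")["color"];cv2.imwrite("pics/s4.png",cv2.resize(im[130:320,280:480],(600,570),interpolation=cv2.INTER_CUBIC))
E
```

```text
time_s: 5.92
eef_pos: [0.4438, 0.2327, 0.2203]
ee_rot: [[-0.0, 0.227, 0.974], [-0.0, 0.974, -0.227], [-1.0, -0.0, -0.0]]
force: [0.1, 0.6, -0.6]
width: 0.0004
[0.44375235 0.2327352  0.22032654] [ 0.07897486  0.58581628 -0.62125322] 5.925
```

View pics/s4.png

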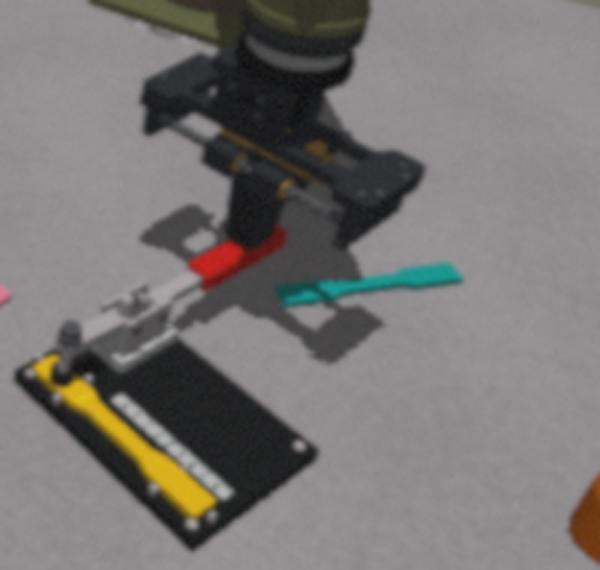

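The handle is level, the pad at (65,370) is on the bar and the force is about zero, so it looks snapped over. I'll press 3 mm more to confirm the stop, then retreat.

```bash
python3 -m creep '[[0,0,-0.002,0,0,0,0],[0,0,-0.004,0,0,0,0]]'
python3 -m creep '[[0,0,0.02,0,0,0,0],[0,0,0.06,0,0,0,0],[-0.01,0.03,0.1,0,0,0,0],[-0.02,0.07,0.14,0,0,0,0],[-0.03,0.12,0.16,0,0,0,0],[-0.04,0.17,0.16,0,0,0,0],[-0.06,0.22,0.16,0,0,0,0],[-0.08,0.25,0.16,0,0,0,0],[-0.08,0.25,0.16,0,0,0,0],[-0.08,0.25,0.16,0,0,0,0]]'
python3 - <<'E'
from h import *
s=read_state();print(s["eef_pos"],s["force"],s["time_s"])
a=get_image("top")["color"][115:235,95:405];b=get_image("scene")["color"][90:320,130:450]
a=cv2.resize(a,(775,300),interpolation=cv2.INTER_CUBIC);b=cv2.resize(b[80:],(640,300),interpolation=cv2.INTER_CUBIC)
cv2.imwrite("pics/f.png",np.vstack([a,cv2.copyMakeBorder(b,0,0,0,135,0)]))
E
```

```text
time_s: 6.22
eef_pos: [0.4438, 0.2328, 0.2189]
ee_rot: [[0.002, 0.227, 0.974], [0.001, 0.974, -0.227], [-1.0, 0.001, 0.002]]
force: [-5.2, -1.9, 40.5]
width: 0.0006
time_s: 7.48
eef_pos: [0.3644, 0.4816, 0.3766]
ee_rot: [[0.001, 0.228, 0.974], [-0.002, 0.974, -0.228], [-1.0, -0.001, 0.001]]
force: [-0.0, 0.0, -0.3]
width: 0.0005
[0.36442722 0.48163749 0.37655084] [-0.03377931  0.0169429  -0.32676394] 7.475
```

View pics/f.png

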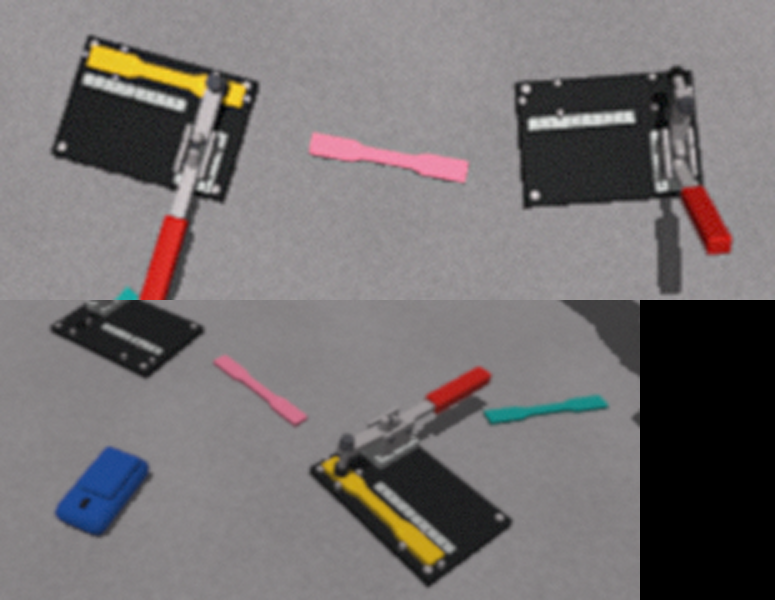

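The loaded clamp is down and stays there, with the pad on the yellow bar's end at (215,85). The bar is still between its pins and the empty jig's handle is up at (708,220).

```bash
python3 -c "
from bench import *
print(hand_in())"
```

```text
the job is handed in; nothing more can be done
None
```

I pushed the loaded (left) jig's red handle down with the closed fingertips until it snapped over centre, then backed the arm off and handed in at about 7.5 s.

**Final checks:**
- **Handle:** it reached its stop at the predicted height (TCP z 0.219 m). It stayed level after the arm withdrew.
- **Bar:** the last pictures show the pad on the end of the yellow bar, with the bar still between its pins.
- **Empty jig:** its handle is still up.
- **Arm:** it is clear of everything, with the wrist force near zero.

**Uncertain:** the 4 mm extra press I commanded to confirm the stop read 40.5 N at the wrist. It was the fingertips that pressed, not the arm or gripper body. The 40 N limit names only those two, so I expect this is allowed, but it was more force than was needed. I could not measure the clamp's holding force on the bar directly.

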